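# Mark the blue-ended board with the two-stage marking machine

### The job

Take the board with the blue-painted end out of the low rack, change your grip to its bare end, and load it blue end first under the head of the marking machine, flat on the bed and fully home against the yellow stop, then let go of it. Then press the red key down to its first click only and hold it there for a good second, with the holding foot down, before pressing it fully in, where it latches, and letting go; a key that has been pressed fully too early cannot be taken back. Leave the other board, the tape measure and the sanding block where they are.

Things in the scene. Friction and masses are not known exactly. Their poses are not given: they have to be found in the camera images.
- board_center (a point): Centre (half-way up) of the board to be marked: pale wood, 200 x 50 x 22 mm, 0.08 to 0.15 kg, one end wrapped in a 26 mm blue band. Its x axis runs along the length from the blue end to the bare end; z up. It starts lying flat on the bench in one of the rack's two bays, blue end sticking out 65 to 85 mm, free to slide out.
- board_band_end (a point): Centre of the blue end face of that board (100 mm from its centre along its -x), axes as the board's.
- rack: Low wooden rack fixed to the bench: two bays side by side, no floor, roof underside 36 mm and top 45 mm above the bench, 159 mm deep, 224 mm wide; the roof covers the boards' bare ends. Origin on the bench at the middle of its open front edge; x points into the rack, so boards come out along -x; bay centres at y = +54 and -54 mm.
- other_center (a point): Bystander: a like board with a yellow-banded end, in the other bay of the rack; centre, half-way up. Leave it.
- marker: The marking machine, fixed. Blue head on two grey posts; origin on the bench under the middle of the head's entry edge, x the way the board slides in. Head: x 0 to 62, y -75 to 75, z 55 to 115 mm. Bed 8 mm high from x = -115 mm, at first a rail 36 mm wide. Channel between the posts 60 mm wide; 26 mm high guides flare out before it, to x = -32 mm. Yellow stop at x = 75 mm.
- marker_seat (a point): Where the centre of the blue end face comes when the board is fully loaded: middle of the yellow stop's face, 75 mm along x from the machine's origin, 19 mm above the bench; axes as the machine's. The loaded board lies along this x, its bare end sticking out to 200 mm before this point.
- key_top (a point): Centre of the top of the red round key (38 mm across) on the machine's head, 143 mm above the bench at rest. Pressed straight down. First stage: 6 mm, sprung, 2 to 4.5 N; there it stops firmly (first click). Above about 14 N the second stage yields, another 6 mm, and stays in; let go, the key comes back up only the first 6 mm. A slow press of 6 to 10 N holds it at the first click.
- key_first (a joint): First-stage travel of the key, m: 0 at rest, 0.006 at the first click; springs back.
- key_second (a joint): Second-stage travel of the key, m: 0 until the first click is passed with about 14 N, 0.006 fully in; it latches (stays where it is pushed).
- foot (a joint): Descent of the holding foot under the head, m: 0 raised, 0.012 down just over the board. It moves with the key's first stage (twice its travel) and does not push the board. An orange pip on the head, 75 mm from the key along the machine's y, sinks with it.
- tape_center (a point): Bystander: yellow tape measure, 68 x 38 x 62 mm, on the far part of the bench; centre.
- sander_center (a point): Bystander: cork sanding block, 100 x 65 x 34 mm, on the far part of the bench; centre.
There are look-alikes about, which are no part of the job. What is shaped like the part that bears board_center but black or purple is not meant.

How it is judged (in metres and radians):
On the way, in this order (a step that is already met when the one before it is completed fails the run):
1. the board lies fully home in the machine, blue end at the stop, let go (x of board_band_end in the frame of marker_seat above -0.005 m and y of board_band_end in the frame of marker_seat between -0.008 and 0.008 m and z of board_band_end in the frame of marker_seat between -0.004 and 0.004 m and angle between the x axis of board_center and the x axis of marker_seat, either way round below 0.12 rad and angle between board_center's own z axis and vertical below 0.06 rad and contact force between the fingers and board below 0.2 N and value of joint key_first below 0.003 m and value of joint key_second below 0.0025 m), for 0.2 s.
2. the key is held at its first click, foot down (x of board_band_end in the frame of marker_seat above -0.005 m and y of board_band_end in the frame of marker_seat between -0.008 and 0.008 m and z of board_band_end in the frame of marker_seat between -0.004 and 0.004 m and angle between the x axis of board_center and the x axis of marker_seat, either way round below 0.12 rad and angle between board_center's own z axis and vertical below 0.06 rad and value of joint key_first above 0.0045 m and value of joint key_second below 0.0025 m and value of joint foot above 0.009 m), for 0.5 s.
3. the key is pressed fully down (x of board_band_end in the frame of marker_seat above -0.005 m and y of board_band_end in the frame of marker_seat between -0.008 and 0.008 m and z of board_band_end in the frame of marker_seat between -0.004 and 0.004 m and angle between the x axis of board_center and the x axis of marker_seat, either way round below 0.12 rad and angle between board_center's own z axis and vertical below 0.06 rad and value of joint key_second above 0.0045 m and value of joint foot above 0.009 m), for 0.1 s.
At the end, for the whole second after the job is handed in: The board lies still and let go, flat on the machine's bed, its blue end face within 5 mm of the stop and 8 mm of the centre line, straight to 0.12 rad; the key is latched in (second stage over 4.5 mm) and let go (first stage within 1.5 mm of rest) (x of board_band_end in the frame of marker_seat above -0.005 m and y of board_band_end in the frame of marker_seat between -0.008 and 0.008 m and z of board_band_end in the frame of marker_seat between -0.004 and 0.004 m and angle between the x axis of board_center and the x axis of marker_seat, either way round below 0.12 rad and angle between board_center's own z axis and vertical below 0.06 rad and value of joint key_first below 0.0015 m and value of joint key_second above 0.0045 m and linear speed of board below 0.01 m/s and contact force between the fingers and board below 0.2 N); the robot touches nothing.
It fails at once if the key's second stage is pressed (over 3 mm) without the board home in the machine (value of joint key_second above 0.003 m and not (x of board_band_end in the frame of marker_seat above -0.005 m and y of board_band_end in the frame of marker_seat between -0.008 and 0.008 m and z of board_band_end in the frame of marker_seat between -0.004 and 0.004 m and angle between the x axis of board_center and the x axis of marker_seat, either way round below 0.12 rad and angle between board_center's own z axis and vertical below 0.06 rad)).
It fails at once if the other board is moved more than 25 mm (distance of other_center from where it was at the start of the episode above 0.025 m).
It fails at once if the tape measure is moved more than 25 mm (distance of tape_center from where it was at the start of the episode above 0.025 m).
It fails at once if the sanding block is moved more than 25 mm (distance of sander_center from where it was at the start of the episode above 0.025 m).
It also fails if it takes over 64 s, if anything falls off the work surface, if the arm or the gripper's body presses on something with over 40 N, if the wrist force passes 120 N, or if a joint passes its speed limit or range.

### The arm

A 6-joint arm with a two-finger parallel gripper is mounted at the origin on the work surface. World frame = base frame: x ahead of the robot, y to its left, z up, the work surface at z = 0. Lengths are in m, angles in degrees, forces in N, time in s.
With the tool pointing down it reaches from about 0.35 to 0.875 m from the base axis. Payload 4.2 kg.
Tool frame: the origin (TCP) lies at the very end of the fingers, on their centre line; the grasp point (between the pads) lies 19 mm behind it; z points along the fingers, y is the line along which they close (so a half turn about z gives the same grasp; the last joint's range is limited). The gripper opens to 87 mm and grips with 3 to 60 N. Pads are 19 mm wide; open, the fingers measure 117 mm over their backs; the gripper's body (75 mm by 190 mm) begins 51 mm behind the grasp point.
Start: joints at [88.155, 22.042, 0.453, 0, -68.411, -14.817], TCP at [0.179, 0.599, 0.223] pointing down, gripper open.
Joint ranges: [-179.83, 179.83], [-69.29, 118.12], [-61.27, 80.66], [-181.25, 117.63], [-171.15, -9.14], [-177.46, 177.46]. Speed limits (degrees/s): [159.86, 159.86, 180, 180, 180, 180].

### API

Orientations are given as a 3x3 rotation matrix whose columns are the frame's x, y, z axes.
In Python, from station import sense, optics, r gives the robot as it stands. The module is installed in compiled form; this text tells all that it offers.
- The arm moves only by the shell command python3 -m pendant 'ROWS' [OPENING]. ROWS is JSON, a list that holds one entry, the list of rows, each a list of 4 numbers: the shift along the tool's x, y, z normalised to -1 to 1, where 1 is 100 mm, then the turn about the tool's z normalised to -1 to 1, where 1 is 2 rad. A call has 1 to 8 rows; each row is the pose to reach, as a shift and turn from the pose commanded when the call began, along the tool's axes at that moment; what a row does not reach only later rows make up. A row lasts 1/10 s, in which the tool goes at most 50 mm and 8.59 degrees, less where a joint would pass 70% of its speed; a pose out of reach is approached as far as the arm can. A call with a number of a shift or a turn outside -1 to 1 is refused whole. A call with a gripper value outside its range is refused whole. OPENING is the closure, from 0 (fully open) to 1 (shut), set as the call begins (- or left out, the last holds). The fingers move at their own pace and stop on an object; the grip force is fixed at half the most. Time passes only in rows, so rows that repeat a pose let the fingers close. It gives the time, the measured TCP pose, the force, the opening and the grip force at its end, in the units of the state.
- sense(): the state, without advancing time (a new reading comes with each control period).
- optics.capture(name): name is "scene" or "side" or "wrist"; returns the picture (480x640x3 uint8, red, green, blue); there is no depth.
- optics.get_calibration(name): a dict with "camera_matrix" (3x3 intrinsics, pixels), "camera_from_world" (4x4, takes a point from world to camera coordinates). Camera axes: x right, y down, z forward; pixel columns grow to the right and rows downward; lengths in m; the calibration is good to about 2 mm. A picture is of the moment at which its call begins: read the wrist's pose just before it. get_calibration takes no time and is no camera call; for the wrist camera it gives the pose at the moment of the call.
- r.finish_job(): hands the job in; it is judged then, once.
The state is a dict: "time_s": time; "joints": joint angles; "joint_velocities": joint speeds; "effort": joint torques, N m; "tcp_pos": TCP position; "ee_rot": TCP orientation; "wrist_force": force on the tool from outside, world axes, zero at the start; "moment": the same for the moment, N m; "gripper_width": opening from 0.0 (shut) to 1.0 (fully open); "gripper_force": force on a finger pad.
Only numpy, scipy, OpenCV 4.12 (cv2) and the standard library are available. Lean on these libraries where they do the work, as an engineer would, in place of code of your own. Each camera call takes 0.05 s, during which the arm holds its last target. There are 200 camera calls.

## Working session

There is one attempt and no reset: what is moved stays moved. The work goes in short steps, Python scripts to look and compute and a shell command to move; the robot and the scene stay as the last step left them, time stands still between calls to the robot, and variables do not carry over. Pictures are saved under pics/ and viewed, at most 10 in all, crops included, and the job is handed in when it is done.

```bash
mkdir -p pics; cat > h.py <<'E'
import numpy as np, cv2
from station import sense, optics, r
def cap(n, f=None):
    c=optics.get_calibration(n); im=optics.capture(n)
    if f: cv2.imwrite('pics/'+f, cv2.cvtColor(im,cv2.COLOR_RGB2BGR))
    return im,c
def ray(c,uv,z):
    K=np.array(c['camera_matrix']);T=np.array(c['camera_from_world']);R=T[:3,:3];t=T[:3,3]
    o=-R.T@t; d=R.T@np.linalg.solve(K,[uv[0],uv[1],1.]); return o+d*(z-o[2])/d[2]
def proj(c,p):
    T=np.array(c['camera_from_world']);q=np.array(c['camera_matrix'])@(T[:3,:3]@np.array(p)+T[:3,3]);return q[:2]/q[2]
def tool(p):  # world displacement to tool axes, units
    s=sense(); return np.array(s['ee_rot']).T@(np.array(p)-np.array(s['tcp_pos']))*10
E
python3 - <<'E'
from h import *
a,c=cap('scene','s.png');b,d=cap('side','d.png')
print(sense()); 
for k in (c,d):
    T=np.array(k['camera_from_world']);print(-T[:3,:3].T@T[:3,3])
E
```

```text
{'time_s': 0.1, 'joints': array([ 8.81545047e+01,  2.20857707e+01,  3.88515201e-01, -2.30502913e-02,
       -6.84125698e+01, -1.48170037e+01]), 'joint_velocities': array([ 0.00191194, -0.03081146,  0.13006695,  0.06632389,  0.06439669,
       -0.02989177]), 'effort': array([-1.85898321e-04, -3.91694105e+01,  1.87935197e+01,  4.23195049e+00,
        1.34260792e-02, -7.18421188e-05]), 'tcp_pos': array([0.17904442, 0.59824779, 0.22158723]), 'ee_rot': array([[ 9.57967845e-01, -2.86875265e-01, -4.35619625e-04],
       [-2.86875567e-01, -9.57965962e-01, -1.90374254e-03],
       [ 1.28827874e-04,  1.94869277e-03, -9.99998093e-01]]), 'wrist_force': array([-0.33850816,  0.52470241, -0.72215717]), 'moment': array([-0.05475208, -0.01760418,  0.01409603]), 'gripper_force': 0.0, 'gripper_width': 1.0000553610528409}
[1.04994452 0.77278849 1.48083715]
[0.16271706 0.59409584 0.87132991]
```

View pics/s.png

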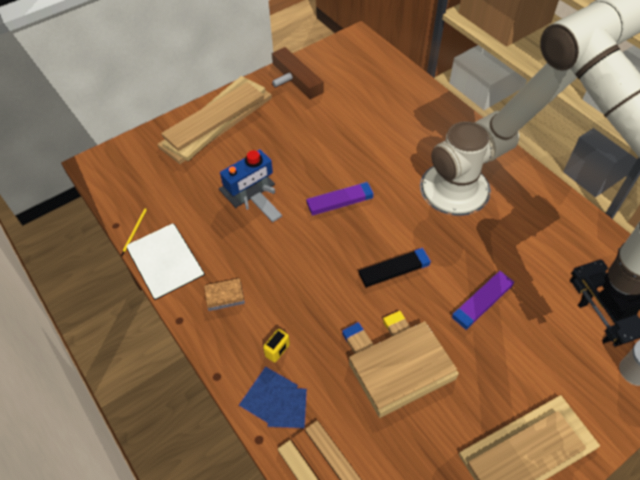

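View pics/d.png

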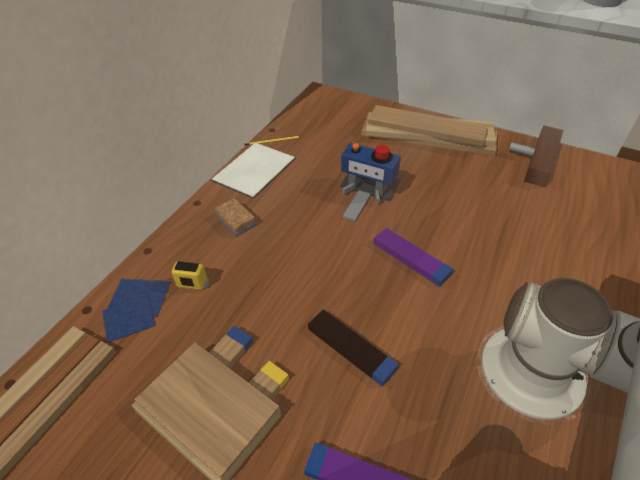

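The scene and side views show the rack holding two pale boards: blue end at scene (353,332) / side (238,338), yellow end at scene (396,320) / side (270,377). The machine's head is at scene (247,175) / side (370,165), with the red key at scene (254,157) and the rail at (266,207).

Blue-ended candidates in the scene view:
- Pale board in the rack (353,332).
- Black board (423,258).
- Purple boards (367,190) and (462,318).

Only the one in the rack fits, being pale wood in a rack bay. I'll confirm it in a crop.

```bash
cat > m.py <<'E'
from h import *
S=cv2.cvtColor(cv2.imread('pics/s.png'),cv2.COLOR_BGR2RGB);D=cv2.cvtColor(cv2.imread('pics/d.png'),cv2.COLOR_BGR2RGB)
cs,cd=optics.get_calibration('scene'),optics.get_calibration('side')
def blob(im,box,lo,hi):
    h=cv2.cvtColor(im,cv2.COLOR_RGB2HSV);m=cv2.inRange(h,np.array(lo),np.array(hi));k=np.zeros_like(m);x0,y0,x1,y1=box;k[y0:y1,x0:x1]=255
    n,l,st,ce=cv2.connectedComponentsWithStats(m&k);i=1+np.argmax(st[1:,4]);return ce[i],st[i,4]
def tri(u,v):
    A=[];
    for c,p in((cs,u),(cd,v)):
        P=np.array(c['camera_matrix'])@np.array(c['camera_from_world'])[:3];A+=[p[0]*P[2]-P[0],p[1]*P[2]-P[1]]
    x=np.linalg.svd(np.array(A))[2][-1];return x[:3]/x[3]
B=((100,80,40),(125,255,255));Y=((22,120,120),(34,255,255));R=((0,200,110),(4,255,255));O=((5,190,180),(14,255,255))
for n,bs,bd,rg in(('blue',(335,315,375,345),(215,325,260,355),B),('yellow',(380,308,415,340),(255,355,295,395),Y),('key',(240,145,270,170),(370,142,395,165),R),('pip',(225,163,242,178),(346,140,364,155),O),('head',(215,145,280,205),(335,140,405,190),B)):
    u,a=blob(S,bs,*rg);v,b=blob(D,bd,*rg);print(n,u.round(1),a,v.round(1),b,tri(u,v).round(4))
E
python3 m.py
python3 - <<'E'
import cv2,numpy as np
s=cv2.imread('pics/d.png');a=cv2.resize(s[310:480,120:300],(566,534),interpolation=cv2.INTER_CUBIC)
cv2.imwrite('pics/crop.png',a)
E
```

```text
blue [351.8 329.8] 166 [239.4 336.2] 258 [0.5663 0.2089 0.0161]
yellow [393.1 318.4] 196 [275.1 373. ] 345 [0.456  0.2466 0.0144]
key [252.6 156.9] 127 [381.  150.1] 45 [ 0.4943 -0.3699  0.1381]
pip [231.9 169.6] 17 [355.1 145.2] 15 [ 0.5677 -0.3689  0.1317]
head [243.4 173.8] 829 [368.  162.1] 849 [ 0.5305 -0.3762  0.0821]
```

View pics/crop.png

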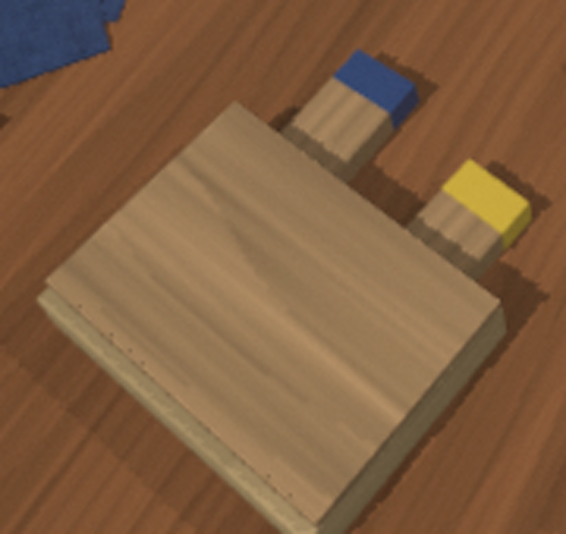

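The crop confirms it: the blue-banded pale board protrudes from one bay, its top end corners at crop (363,52) and (417,90), and the yellow-banded one is in the other bay. Next I'll get the rack axes, board direction and rail geometry.

```bash
python3 - <<'E'
from h import *
c=optics.get_calibration('side')
f=lambda x,y,z:ray(c,(120+x/3.144-.3,310+y/3.144-.3),z)
a,b,e,g=f(236,102,.045),f(502,303,.045),f(48,285,.045),f(316,523,.045)
print('rack',a.round(4),b.round(4),np.linalg.norm(a-b),np.linalg.norm(a-e),'front',np.degrees(np.arctan2(*(a-b)[[1,0]])), 'sides',np.degrees(np.arctan2(*(a-e)[[1,0]])),np.degrees(np.arctan2(*(b-g)[[1,0]])))
p,q=f(363,52,.022),f(417,90,.022);print('board end',p.round(4),q.round(4),np.linalg.norm(p-q),(p+q)/2)
E
python3 - <<'E'
import cv2,numpy as np
s=cv2.imread('pics/d.png')[130:230,320:420];t=cv2.imread('pics/s.png')[140:230,205:295]
cv2.imwrite('pics/m.png',np.hstack([cv2.resize(x,(400,400),interpolation=cv2.INTER_CUBIC) for x in(s,t)]))
E
```

```text
rack [0.6255 0.274  0.045 ] [0.4049 0.3108 0.045 ] 0.22371463781045364 0.14958891297108612 front -9.470724039459759 sides -98.57506739793823 -100.17426244355903
board end [0.5855 0.1951 0.022 ] [0.5366 0.2034 0.022 ] 0.04962382687090678 [0.56102186 0.19926775 0.022     ]
```

View pics/m.png

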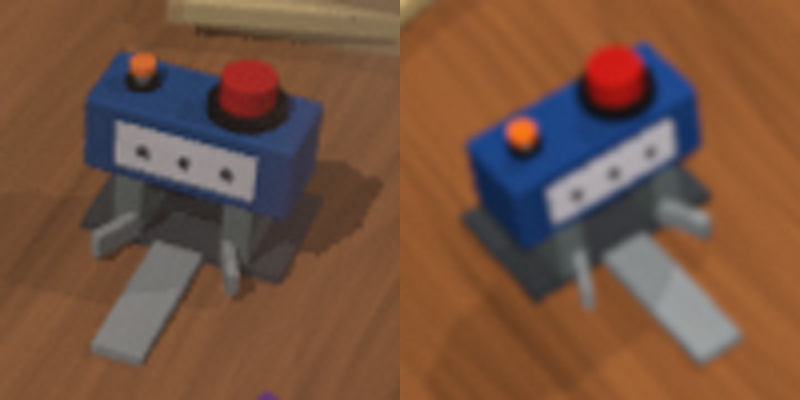

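The machine crop shows the rail running from (175,248) to (118,355) in the side half, and the guides' mouth facing +y world. Checks: the rack measures 224 mm wide, the board end 49.6 mm and key to pip 73 mm, all as given. Now moving above the board, 35 mm in from its blue end.

```bash
P="python3 -m pendant"
python3 -m pendant '[[[0.5,0.25,0,0],[1,0.5,0,0],[1,0.5,0,0]]]' 0 >/dev/null
python3 -m pendant '[[[0.5,0.25,0,0],[1,0.5,0,0],[1,0.5,0,0]]]' >/dev/null
python3 -m pendant '[[[0.5,0.25,0,0],[1,0.5,0,0],[1,0.5,0,0]]]' >/dev/null
python3 -m pendant '[[[0.5,0.25,0,0],[1,0.5,0,0],[1,0.5,0,0]]]' >/dev/null
python3 -m pendant '[[[0.4,0.2,0.2,0.07],[0.76,0.37,0.4,0.14],[0.76,0.37,0.6,0.21],[0.76,0.37,0.6,0.28],[0.76,0.37,0.6,0.35],[0.76,0.37,0.6,0.42],[0.76,0.37,0.6,0.49],[0.76,0.37,0.6,0.56]]]'>/dev/null
python3 -m pendant '[[[0,0,0,0.07],[0,0,0,0.14],[0,0,0,0.1625],[0,0,0,0.1625]]]'
python3 - <<'E'
from h import *
im,c=cap('wrist','w1.png');s=sense();print(s['time_s'],s['joints'],s['ee_rot'],tool([.567,.234,.006]))
print(proj(c,[.561,.199,.022]),proj(c,[.5294,-.37,.1]))
E
```

```text
time_s: 2.5
tcp_pos: [0.5667, 0.2364, 0.1622]
ee_rot: [[-0.163, -0.987, -0.001], [-0.987, 0.163, 0.0], [0.0, 0.001, -1.0]]
wrist_force: [-0.6, 0.8, 0.4]
gripper_width: 1.001
gripper_force: 0.0
2.55 [ 3.77054513e+01  2.36684308e+01 -6.06758266e+00 -1.53690845e-02
 -6.02803157e+01 -4.70267634e+01] [[-1.62102135e-01 -9.86773917e-01 -3.67945415e-04]
 [-9.86773984e-01  1.62102143e-01  1.00115007e-05]
 [ 4.97656525e-05  3.64701849e-04 -9.99999932e-01]] [ 0.0219044  -0.0062959   1.56268798]
[315.96264185 187.29083302] [-1.35397193e+00 -2.63137051e+03]
```

View pics/w1.png

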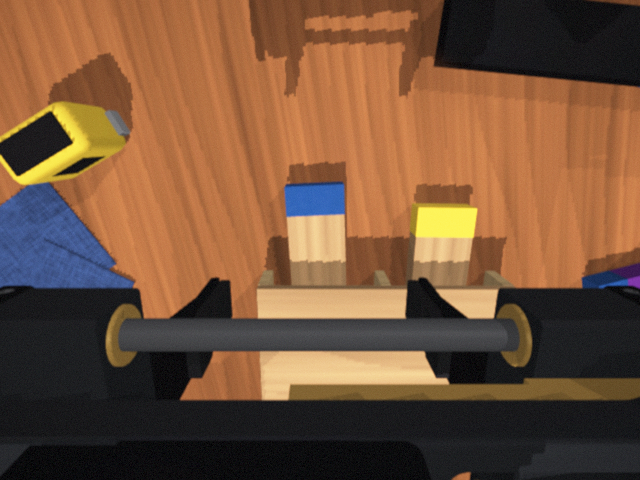

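The wrist view shows the blue end at (315,183), within 4 px of the prediction, with the yellow board at (443,215) outside the finger span. Descending, gripping and sliding it out 150 mm.

```bash
python3 -m pendant '[[[0.02,0,0.4,0],[0.02,0,0.8,0],[0.02,0,0.8,0]]]' >/dev/null
python3 -m pendant '[[[0,0,0.3,0],[0,0,0.6,0],[0,0,0.73,0],[0,0,0.73,0]]]'
python3 -m pendant '[[[0,0,0,0],[0,0,0,0],[0,0,0,0],[0,0,0,0],[0,0,0,0]]]' 1
python3 -m pendant '[[[0.2,0,-0.02,0],[0.4,0,-0.02,0],[0.6,0,-0.02,0],[0.8,0,-0.02,0],[0.8,0,-0.02,0]]]'
python3 -m pendant '[[[0.2,0,0,0],[0.4,0,0,0],[0.6,0,0,0],[0.75,0,0,0],[0.75,0,0,0]]]'
```

```text
time_s: 3.25
tcp_pos: [0.5665, 0.2332, 0.0089]
ee_rot: [[-0.164, -0.987, -0.002], [-0.987, 0.164, -0.002], [0.002, 0.002, -1.0]]
wrist_force: [0.2, 0.4, -0.2]
gripper_width: 0.994
gripper_force: 0.0
time_s: 3.75
tcp_pos: [0.5671, 0.2334, 0.0101]
ee_rot: [[-0.164, -0.986, 0.001], [-0.986, 0.164, 0.001], [-0.001, -0.001, -1.0]]
wrist_force: [0.2, 0.5, 0.2]
gripper_width: 0.63
gripper_force: 0.0
time_s: 4.25
tcp_pos: [0.5523, 0.1506, 0.0114]
ee_rot: [[-0.168, -0.986, -0.002], [-0.986, 0.168, -0.001], [0.002, 0.002, -1.0]]
wrist_force: [-0.0, -0.3, -1.2]
gripper_width: 0.572
gripper_force: 29.8
time_s: 4.75
tcp_pos: [0.5404, 0.0779, 0.0114]
ee_rot: [[-0.167, -0.986, -0.001], [-0.986, 0.167, -0.001], [0.001, 0.001, -1.0]]
wrist_force: [-1.1, 0.4, -1.0]
gripper_width: 0.569
gripper_force: 29.8
```

The grip closed only partway into the pull, so the board may have slipped in the fingers. I'll release, rise and look.

```bash
python3 -m pendant '[[[0,0,0.02,0],[0,0,0.02,0],[0,0,0.02,0],[0,0,0.02,0],[0,0,0.02,0],[0,0,0.02,0],[0,0,0.02,0]]]' 0 >/dev/null
python3 -m pendant '[[[-0.3,0,-0.4,0],[-0.6,0,-0.8,0],[-0.9,0,-1,0],[-0.9,0,-1,0]]]'
python3 - <<'E'
from h import *
im,c=cap('wrist','w2.png');s=sense();print(s['time_s'],s['ee_rot'])
h=cv2.cvtColor(im,cv2.COLOR_RGB2HSV);m=cv2.inRange(h,np.array((100,80,40)),np.array((125,255,255)));m[:,:200]=0;m[:,440:]=0
n,l,st,ce=cv2.connectedComponentsWithStats(m)
for i in range(1,n):
    if st[i,4]>150: print(st[i],ce[i],ray(c,ce[i],.022), cv2.minAreaRect(np.argwhere(l==i)[:,::-1].astype(np.float32)))
E
```

```text
time_s: 5.85
tcp_pos: [0.5595, 0.1733, 0.1137]
ee_rot: [[-0.16, -0.987, 0.009], [-0.987, 0.16, 0.005], [-0.006, -0.008, -1.0]]
wrist_force: [0.5, 1.0, 0.1]
gripper_width: 1.003
gripper_force: 0.0
5.9 [[-0.16198172 -0.9867874   0.00354329]
 [-0.98678967  0.16199034  0.00229555]
 [-0.0028392  -0.00312464 -0.99999109]]
[ 285   61   78   43 3135] [323.87974482  81.71929825] [0.53716046 0.06306156 0.022     ] ((324.1395263671875, 81.90573120117188), (41.4378662109375, 77.09369659423828), 87.95458984375)
```

View pics/w2.png

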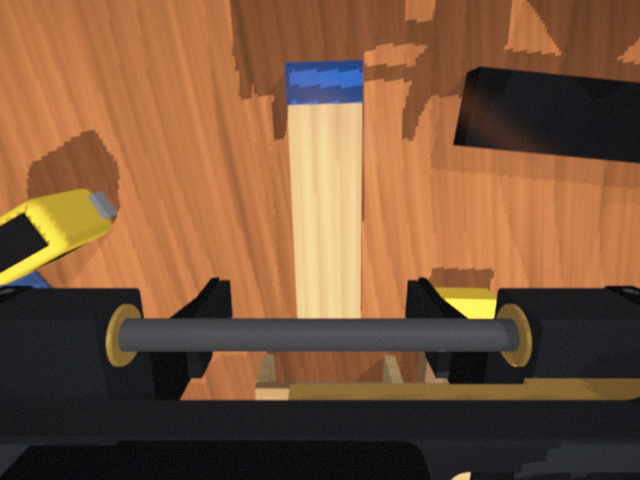

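The board is fully out: blue end at (324,62) with its band at about (0.537,0.063), and the body runs straight back to (330,318). Computing the regrip point 45 mm from the bare end.

```bash
python3 - <<'E'
from h import *
c=optics.get_calibration('wrist')
a=ray(c,(325,62),.022);b=ray(c,(329.5,316),.022);d=(b-a)/np.linalg.norm(b-a);g=a+d*.155
print(a,b,g,np.degrees(np.arctan2(-d[1],-d[0])),'tool x ang',np.degrees(np.arctan2(*np.array(sense()['ee_rot'])[[1,0],0])),tool([g[0],g[1],.006]))
E
```

```text
[0.5317274  0.04963563 0.022     ] [0.55652775 0.22828788 0.022     ] [0.55303999 0.20316339 0.022     ] -97.90324071963798 tool x ang -99.32197907179845 [-0.3063481   0.09609933  1.05286156]
```

```bash
python3 -m pendant '[[[-0.31,0.09,0,-0.012],[-0.31,0.09,0.4,-0.012],[-0.31,0.09,0.8,-0.012],[-0.31,0.09,1,-0.012],[-0.31,0.09,1,-0.012]]]'
python3 -m pendant '[[[0,0,0.045,0],[0,0,0.045,0],[0,0,0.045,0],[0,0,0.045,0],[0,0,0.045,0],[0,0,0.045,0],[0,0,0.045,0],[0,0,0.045,0]]]' 1
python3 -m pendant '[[[0,0,-0.2,0],[0,0,-0.5,0],[0,0,-0.8,0],[0,0,-0.8,0],[0,0,-0.8,0]]]'
python3 - <<'E'
from h import *
im,c=cap('wrist','w3.png')
s,cs=cap('side','d2.png')
E
```

```text
time_s: 6.4
tcp_pos: [0.5489, 0.1982, 0.0049]
ee_rot: [[-0.142, -0.99, -0.009], [-0.99, 0.142, -0.006], [0.007, 0.008, -1.0]]
wrist_force: [-1.1, 0.1, 0.6]
gripper_width: 0.998
gripper_force: 0.0
time_s: 7.2
tcp_pos: [0.5531, 0.2016, 0.0059]
ee_rot: [[-0.14, -0.99, 0.002], [-0.99, 0.14, 0.001], [-0.001, -0.001, -1.0]]
wrist_force: [0.1, -0.5, 4.2]
gripper_width: 0.57
gripper_force: 29.8
time_s: 7.7
tcp_pos: [0.5519, 0.2011, 0.0849]
ee_rot: [[-0.141, -0.99, -0.001], [-0.99, 0.141, 0.001], [-0.0, 0.001, -1.0]]
wrist_force: [0.1, 0.3, -0.2]
gripper_width: 0.573
gripper_force: 29.8
```

View pics/w3.png

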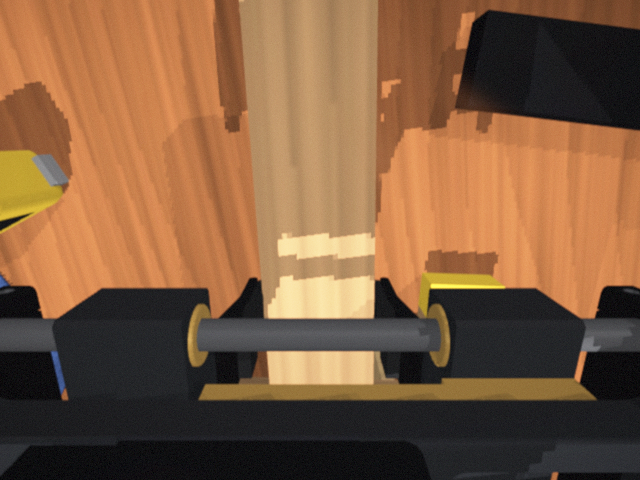

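The board is held by its bare part, tool aligned and lifted 80 mm. Now the machine's axis, from the rail corners in both earlier views.

```bash
python3 m.py | grep -E 'key|pip'; python3 - <<'E'
from h import *
cd,cs=optics.get_calibration('side'),optics.get_calibration('scene')
def rl(c,k,off,pts):
    P=[ray(c,(off[0]+(x+.5)/k-.5,off[1]+(y+.5)/k-.5),.008)[:2] for x,y in pts]
    n=(P[0]+P[1])/2;f=(P[2]+P[3])/2;d=f-n
    print('near',n,'w',np.linalg.norm(P[0]-P[1]),'far',f,'len',np.linalg.norm(d),'w',np.linalg.norm(P[2]-P[3]),'ang',np.degrees(np.arctan2(d[1],d[0])))
rl(cd,4,(320,130),[(93,346),(142,358),(155,243),(200,256)])
rl(cs,400/90,(205,140),[(300,357),(340,333),(205,252),(248,232)])
# blue end now
im,c=cv2.cvtColor(cv2.imread('pics/d2.png'),cv2.COLOR_BGR2HSV),cd
m=cv2.inRange(im,np.array((100,80,40)),np.array((125,255,255)));n,l,st,ce=cv2.connectedComponentsWithStats(m)
s=sense();t=s['tcp_pos']+s['ee_rot'][:,0]*.142
print('pred band px',proj(cd,[t[0],t[1],t[2]+.01]),[(ce[i].round(),st[i,4]) for i in range(1,n) if st[i,4]>60])
E
```

```text
key [252.6 156.9] 127 [381.  150.1] 45 [ 0.4943 -0.3699  0.1381]
pip [231.9 169.6] 17 [355.1 145.2] 15 [ 0.5677 -0.3689  0.1317]
near [ 0.51476492 -0.22903109] w 0.03421391737208456 far [ 0.52076651 -0.34194433] len 0.11307262347857325 w 0.033882852061588864 ang -86.95746242738436
near [ 0.51564385 -0.22673502] w 0.033128867702031634 far [ 0.51800966 -0.34085127] len 0.11414076864956837 w 0.03389947770152888 ang -88.81233805728273
pred band px [286.93307122 269.86764195] [(array([441., 274.]), np.int32(264)), (array([133., 307.]), np.int32(2689)), (array([384., 371.]), np.int32(390)), (array([316., 461.]), np.int32(500))]
```

The rail gives the machine axis at about -88.4° with its near end at (0.515,-0.228), width 34 mm and length 113 mm as expected. I'll check the purple board's clearance and then move.

```bash
python3 - <<'E'
from h import *
c=optics.get_calibration('side')
print([ray(c,p,.022).round(3) for p in((374,238),(388,230),(452,265),(437,284))])
E
python3 -m pendant '[[[0.3,0,0,-0.02],[0.6,0,0,-0.04],[0.9,0,0,-0.06],[1,0,0,-0.085],[1,0,0,-0.085],[1,0,0,-0.085]]]'
python3 -m pendant '[[[0.3,0.05,0,0],[0.6,0.1,0,0],[0.9,0.15,0,0],[1,0.16,0,0],[1,0.16,0,0]]]'
python3 - <<'E'
from h import *
s=sense();print(s['tcp_pos'],np.degrees(np.arctan2(*s['ee_rot'][[1,0],0])),tool([.5124,-.128,.035]))
E
```

```text
[array([ 0.422, -0.177,  0.022]), array([ 0.401, -0.219,  0.022]), array([ 0.222, -0.179,  0.022]), array([ 0.237, -0.108,  0.022])]
time_s: 8.4
tcp_pos: [0.5381, 0.1021, 0.0841]
ee_rot: [[0.028, -1.0, -0.002], [-1.0, -0.028, -0.001], [0.001, 0.002, -1.0]]
wrist_force: [0.9, 0.1, -1.3]
gripper_width: 0.573
gripper_force: 29.8
time_s: 8.9
tcp_pos: [0.5254, 0.0015, 0.0847]
ee_rot: [[0.027, -1.0, -0.0], [-1.0, -0.027, -0.0], [0.0, 0.0, -1.0]]
wrist_force: [0.4, 0.5, -0.6]
gripper_width: 0.573
gripper_force: 29.8
[0.52535901 0.00146074 0.08472457] -88.43246065826222 [1.29053858 0.16474251 0.49741854]
```

```bash
python3 -m pendant '[[[0.3,0.05,0,0],[0.6,0.1,0.1,0],[0.9,0.16,0.2,0],[0.9,0.16,0.3,0],[0.9,0.16,0.3,0]]]' >/dev/null
python3 -m pendant '[[[0.2,0,0.05,0],[0.39,0,0.1,0],[0.39,0,0.1,0],[0.39,0,0.1,0]]]'
python3 - <<'E'
from h import *
s,cs=cap('scene','s3.png');d,cd=cap('side','d3.png')
t=sense();e=t['tcp_pos']+t['ee_rot'][:,0]*.155;print(t['tcp_pos'],e,proj(cs,e),proj(cd,e))
u,v=proj(cd,e).astype(int)
s4=lambda i,u,v:cv2.resize(i[max(v-50,0):v+50,u-50:u+50],(400,400),interpolation=cv2.INTER_CUBIC)
a,b=proj(cs,e).astype(int);print(u-50,v-50,a-50,b-50)
cv2.imwrite('pics/c3.png',cv2.cvtColor(np.hstack([s4(d,u,v),s4(s,a,b)]),cv2.COLOR_RGB2BGR))
E
```

```text
time_s: 9.8
tcp_pos: [0.5139, -0.1266, 0.0453]
ee_rot: [[0.03, -1.0, 0.001], [-1.0, -0.03, -0.0], [0.0, -0.001, -1.0]]
wrist_force: [0.9, 0.5, -1.0]
gripper_width: 0.574
gripper_force: 29.8
[ 0.51376383 -0.12645318  0.04546239] [ 0.51851838 -0.28138025  0.04546352] [264.82440807 198.49265514] [356.41428921 194.91991397]
306 144 214 148
```

View pics/c3.png

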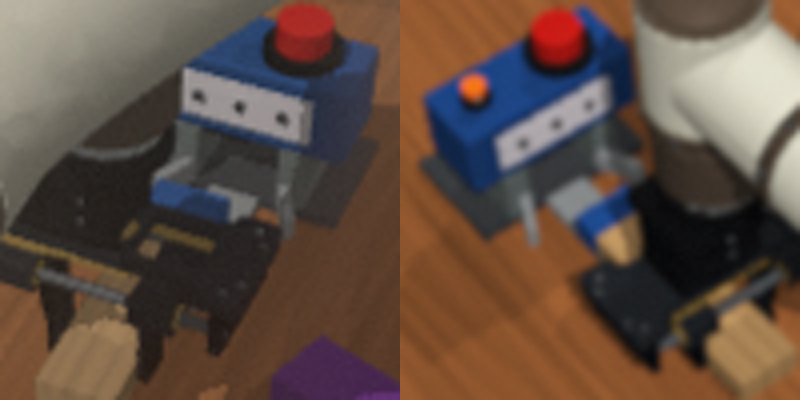

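The band is just ahead of the gripper: the end's top edge is at (193,190) in the side half and (601,204) in the scene half, in line with the channel. Triangulating it.

```bash
python3 - <<'E'
from h import *
cs,cd=optics.get_calibration('scene'),optics.get_calibration('side')
u,v=(264.2,199.),(354.2,191.5)
A=[]
for c,p in((cs,u),(cd,v)):
    P=np.array(c['camera_matrix'])@np.array(c['camera_from_world'])[:3];A+=[p[0]*P[2]-P[0],p[1]*P[2]-P[1]]
x=np.linalg.svd(np.array(A))[2][-1];x=x[:3]/x[3];t=sense()
print('band end top',x,'expected z',t['tcp_pos'][2]+.016)
dd=np.array([np.cos(np.radians(-88.4)),np.sin(np.radians(-88.4))]);n=np.array([.5152,-.228]);o=n+.115*dd
for nm,p in(('end',x[:2]),('tcp',t['tcp_pos'][:2])): q=p-o;print(nm,'mx',q@dd,'my',q@np.array([-dd[1],dd[0]]))
for z in(.045,.05,.061): print(z,ray(cd,v,z),ray(cs,u,z))
E
```

```text
band end top [ 0.52442621 -0.27442002  0.05718518] expected z 0.06146238845691786
end mx -0.06834047230570138 my 0.007926491124447542
tcp mx -0.21654732393910514 my 0.0013997419223624754
0.045 [ 0.52978652 -0.29190599  0.045     ] [ 0.52092015 -0.28120047  0.045     ]
0.05 [ 0.52756544 -0.28654492  0.05      ] [ 0.52276237 -0.27753017  0.05      ]
0.061 [ 0.52267906 -0.27475058  0.061     ] [ 0.52681524 -0.26945553  0.061     ]
```

```bash
python3 -m pendant '[[[0,0.02,0.1,0],[0,0.03,0.2,0],[0,0.03,0.3,0],[0,0.03,0.3,0],[0,0.03,0.3,0]]]'
python3 -m pendant '[[[0.1,0,0,0],[0.2,0,0,0],[0.3,0,0,0],[0.4,0,0,0],[0.5,0,0,0],[0.5,0,0,0]]]'
python3 - <<'E'
from h import *
s,cs=cap('scene','s4.png');d,cd=cap('side','d4.png');print(sense()['wrist_force'],sense()['moment'])
a=cv2.resize(d[140:240,310:410],(400,400),interpolation=cv2.INTER_CUBIC);b=cv2.resize(s[145:245,210:310],(400,400),interpolation=cv2.INTER_CUBIC)
cv2.imwrite('pics/c4.png',cv2.cvtColor(np.hstack([a,b]),cv2.COLOR_RGB2BGR))
E
```

```text
time_s: 10.4
tcp_pos: [0.5098, -0.1278, 0.0145]
ee_rot: [[0.029, -1.0, -0.001], [-1.0, -0.029, -0.0], [0.0, 0.001, -1.0]]
wrist_force: [0.6, -0.3, -2.0]
gripper_width: 0.574
gripper_force: 29.8
time_s: 11.0
tcp_pos: [0.5115, -0.1792, 0.015]
ee_rot: [[0.027, -1.0, 0.0], [-1.0, -0.027, -0.0], [0.0, -0.0, -1.0]]
wrist_force: [0.6, -1.0, -1.2]
gripper_width: 0.574
gripper_force: 29.8
[-1.37853312  0.56744274 -1.38276361] [ 0.1687682  -0.03186286 -0.00193171]
```

View pics/c4.png

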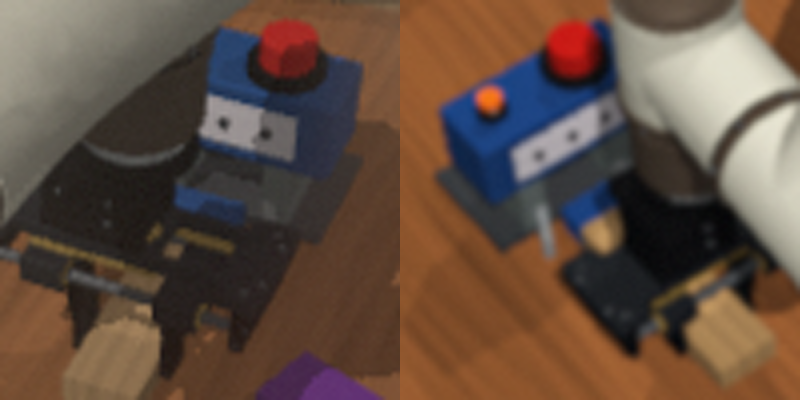

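The blue end is between the guides (side half (210,200), scene half (592,215)) with no side force. Pushing on.

```bash
python3 -m pendant '[[[0.1,0,0,0],[0.2,0,0,0],[0.3,0,0,0],[0.4,0,0,0],[0.4,0,0,0]]]'
python3 -m pendant '[[[0.1,0,0,0],[0.2,0,0,0],[0.3,0,0,0],[0.35,0,0,0],[0.35,0,0,0]]]'
python3 -m pendant '[[[0.04,0,0,0],[0.08,0,0,0],[0.1,0,0,0],[0.1,0,0,0]]]'
```

```text
time_s: 11.6
tcp_pos: [0.5127, -0.2191, 0.015]
ee_rot: [[0.027, -1.0, 0.0], [-1.0, -0.027, -0.0], [0.0, -0.0, -1.0]]
wrist_force: [-0.5, -0.7, -1.5]
gripper_width: 0.571
gripper_force: 29.8
time_s: 12.1
tcp_pos: [0.5136, -0.2535, 0.015]
ee_rot: [[0.028, -1.0, 0.0], [-1.0, -0.028, -0.0], [0.0, -0.0, -1.0]]
wrist_force: [-0.3, -0.3, -0.9]
gripper_width: 0.569
gripper_force: 29.8
time_s: 12.5
tcp_pos: [0.514, -0.2629, 0.0151]
ee_rot: [[0.029, -1.0, 0.0], [-1.0, -0.029, -0.0], [0.0, -0.0, -1.0]]
wrist_force: [-0.1, 0.6, -0.9]
gripper_width: 0.572
gripper_force: 29.8
```

```bash
python3 -m pendant '[[[0.03,0,0,0],[0.05,0,0,0],[0.05,0,0,0]]]' | grep -E 'tcp|wrist'
python3 -m pendant '[[[0.03,0,0,0],[0.05,0,0,0],[0.05,0,0,0]]]' | grep -E 'tcp|wrist'
python3 -m pendant '[[[0.02,0,0,0],[0.03,0,0,0],[0.03,0,0,0]]]' | grep -E 'tcp|wrist'
```

```text
tcp_pos: [0.5142, -0.2678, 0.015]
wrist_force: [0.9, 0.6, -1.2]
tcp_pos: [0.5141, -0.2681, 0.0142]
wrist_force: [2.0, 18.6, 1.3]
tcp_pos: [0.5148, -0.2685, 0.0141]
wrist_force: [3.5, 29.3, 2.4]
```

Firm contact with the stop at TCP y≈-0.268, within 5 mm of the prediction. I'll relax the push, open and rise straight up, then look.

```bash
python3 -m pendant '[[[-0.06,0,0,0],[-0.06,0,0,0],[-0.06,0,0,0]]]' | grep -E 'tcp|wrist'
python3 -m pendant '[[[0,0,0,0],[0,0,0,0],[0,0,0,0],[0,0,0,0],[0,0,0,0],[0,0,0,0],[0,0,0,0]]]' 0
python3 -m pendant '[[[0,0,-0.3,0],[0,0,-0.6,0],[0,0,-1,0],[0,0,-1,0]]]' >/dev/null
python3 -m pendant '[[[0,0,-0.4,0],[-0.4,0,-0.8,0],[-0.7,0,-0.8,0],[-0.7,0,-0.8,0]]]'
python3 - <<'E'
from h import *
w,c=cap('wrist','w5.png')
E
```

```text
tcp_pos: [0.5147, -0.2683, 0.0149]
wrist_force: [2.6, 10.4, -0.2]
time_s: 14.4
tcp_pos: [0.5141, -0.2698, 0.015]
ee_rot: [[0.029, -1.0, -0.0], [-1.0, -0.029, -0.0], [0.0, 0.0, -1.0]]
wrist_force: [0.5, -0.5, -0.5]
gripper_width: 0.994
gripper_force: 0.0
time_s: 15.2
tcp_pos: [0.5127, -0.1972, 0.197]
ee_rot: [[0.032, -0.999, 0.004], [-0.999, -0.032, 0.0], [-0.0, -0.004, -1.0]]
wrist_force: [-0.4, 0.1, 0.6]
gripper_width: 1.0
gripper_force: 0.0
```

View pics/w5.png

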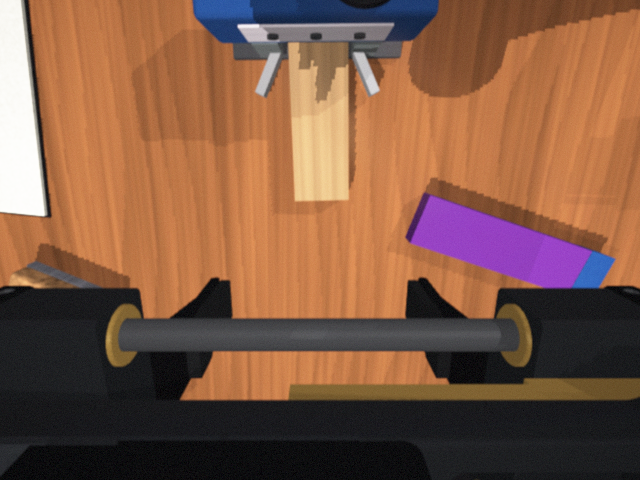

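The wrist view shows the board in the channel between the guide tips at (262,95) and (376,93), with its bare end at (321,200). Checking the distance: the bare end should be 93 mm before the guide tips.

```bash
python3 - <<'E'
from h import *
c=optics.get_calibration('wrist')
b=(ray(c,(295,201),.03)+ray(c,(348,199.5),.03))/2
f=(ray(c,(289,50),.03)+ray(c,(348,50),.03))/2
t1,t2=ray(c,(261,95),.026),ray(c,(377,93),.026);t=(t1+t2)/2
d=b-f
print('bare',b,'tips',t,'dist',np.linalg.norm((b-t)[:2]),'tipgap',np.linalg.norm(t1-t2),'board ang',np.degrees(np.arctan2(-d[1],-d[0])),'tips y-axis',np.degrees(np.arctan2(*(t1-t2)[[1,0]])))
im=cv2.cvtColor(cv2.imread('pics/w5.png'),cv2.COLOR_BGR2RGB)
E
```

```text
bare [ 0.50883349 -0.22069593  0.03      ] tips [ 0.51415024 -0.31272513  0.026     ] dist 0.0921826459710149 tipgap 0.10071345067278681 board ang -86.91148068632405 tips y-axis 2.7310457453073944
```

The bare end is 92 mm from the guide tips against a nominal 93, so the board is home, and it's straight to within 1°. Next, closing the gripper and moving towards the key for a closer measurement.

```bash
python3 -m pendant '[[[0.3,0.2,-0.2,0],[0.3,0.2,-0.2,0],[0.3,0.2,-0.2,0],[0.3,0.2,-0.2,0],[0.3,0.2,-0.2,0],[0.3,0.2,-0.2,0],[0.3,0.2,-0.2,0],[0.3,0.2,-0.2,0]]]' 1
python3 -m pendant '[[[0,0,0,0],[0,0,0,0],[0,0,0,0]]]' | grep grip
python3 - <<'E'
from h import *
w,c=cap('wrist','w6.png');h=cv2.cvtColor(w,cv2.COLOR_RGB2HSV)
for lo,hi,z in(((0,190,90),(4,255,255),.143),((5,190,150),(14,255,255),.135)):
    m=cv2.inRange(h,np.array(lo),np.array(hi));n,l,st,ce=cv2.connectedComponentsWithStats(m)
    for i in range(1,n):
        if st[i,4]>80 and st[i,1]<280: print(st[i],ce[i],ray(c,ce[i],z))
print(proj(c,[.4943,-.3699,.143]))
E
```

```text
time_s: 16.05
tcp_pos: [0.4931, -0.2301, 0.2149]
ee_rot: [[0.029, -1.0, -0.0], [-1.0, -0.029, 0.0], [-0.0, 0.0, -1.0]]
wrist_force: [-1.0, -0.3, -0.3]
gripper_width: 0.355
gripper_force: 0.0
gripper_width: 0.079
gripper_force: 0.0
[ 297    0   64   57 3017] [328.31488233  24.67882002] [ 0.48978454 -0.37092723  0.143     ]
[196   9  27  32 136] [214.72058824  30.94852941] [ 0.55827006 -0.3677821   0.135     ]
[320.51954832  26.40902455]
```

```bash
python3 -m pendant '[[[0.4,0.03,0,0],[0.8,0.06,0,0],[0.8,0.06,0,0]]]' 1 >/dev/null
python3 -m pendant '[[[0.3,0,0.2,0],[0.63,0.01,0.4,0],[0.63,0.01,0.5,0],[0.63,0.01,0.5,0],[0.63,0.01,0.5,0]]]'
python3 -c "
from h import *
print(tool([.490,-.373,.143]),sense()['tcp_pos'])"
```

```text
time_s: 17.2
tcp_pos: [0.4904, -0.3729, 0.1654]
ee_rot: [[0.03, -1.0, 0.0], [-1.0, -0.03, -0.0], [0.0, -0.0, -1.0]]
wrist_force: [-1.3, -0.0, 0.3]
gripper_width: 0.008
gripper_force: 0.0
[0.00096812 0.0035405  0.22438932] [ 0.49035053 -0.37288756  0.16543891]
```

```bash
python3 -m pendant '[[[0,0,0.1,0],[0,0,0.2,0],[0,0,0.2,0]]]' | grep -E 'tcp|wrist'
python3 -m pendant '[[[0,0,0.01,0],[0,0,0.02,0],[0,0,0.03,0],[0,0,0.03,0],[0,0,0.03,0]]]' | grep -E 'tcp|wrist'
python3 -m pendant '[[[0,0,0.01,0],[0,0,0.02,0],[0,0,0.03,0],[0,0,0.03,0],[0,0,0.03,0]]]' | grep -E 'tcp|wrist'
```

```text
tcp_pos: [0.4895, -0.3723, 0.1436]
wrist_force: [0.2, 0.6, 0.5]
tcp_pos: [0.4904, -0.3735, 0.1424]
wrist_force: [1.3, 0.8, -0.2]
tcp_pos: [0.4903, -0.3735, 0.1393]
wrist_force: [0.4, 0.6, 2.6]
```

```bash
python3 -m pendant '[[[0,0,0.01,0],[0,0,0.015,0],[0,0,0.015,0],[0,0,0.015,0]]]' | grep -E 'tcp|wrist'
python3 -m pendant '[[[0,0,0.005,0],[0,0,0.01,0],[0,0,0.01,0],[0,0,0.01,0]]]' | grep -E 'tcp|wrist'
```

```text
tcp_pos: [0.4903, -0.3735, 0.1377]
wrist_force: [1.2, 1.1, 2.6]
tcp_pos: [0.4903, -0.3736, 0.1375]
wrist_force: [0.5, 1.0, 6.1]
```

First stop reached (6 N, z no longer dropping). Holding there with a touch more force for over a second.

```bash
python3 -m pendant '[[[0,0,0.003,0],[0,0,0.003,0],[0,0,0.003,0],[0,0,0.003,0],[0,0,0.003,0],[0,0,0.003,0],[0,0,0.003,0],[0,0,0.003,0]]]' | grep -E 'time|tcp|wrist'
python3 -m pendant '[[[0,0,0,0],[0,0,0,0],[0,0,0,0],[0,0,0,0],[0,0,0,0],[0,0,0,0],[0,0,0,0],[0,0,0,0]]]' | grep -E 'time|tcp|wrist'
python3 - <<'E'
from h import *
w,c=cap('scene','s7.png');a=cv2.imread('pics/s.png');h=lambda x:cv2.inRange(cv2.cvtColor(x,cv2.COLOR_BGR2HSV)[155:185,220:245],np.array((5,190,150)),np.array((14,255,255)))
for x in(a,cv2.imread('pics/s7.png')): m=cv2.moments(h(x),True);print('pip',m['m00'],m['m01']/max(m['m00'],1)+155)
E
```

```text
time_s: 20.1
tcp_pos: [0.4904, -0.3735, 0.1375]
wrist_force: [-1.3, 1.8, 7.6]
time_s: 20.9
tcp_pos: [0.4904, -0.3735, 0.1375]
wrist_force: [-1.1, 2.4, 7.3]
pip 20.0 169.9
pip 24.0 172.0
```

The pip has sunk 2 px, so the foot is down. Now pressing fully.

```bash
python3 -m pendant '[[[0,0,0.02,0],[0,0,0.04,0],[0,0,0.06,0],[0,0,0.08,0],[0,0,0.09,0],[0,0,0.09,0],[0,0,0.09,0]]]' | grep -E 'time|tcp|wrist'
```

```text
time_s: 21.65
tcp_pos: [0.4904, -0.3736, 0.1312]
wrist_force: [-2.9, 5.8, 17.5]
```

```bash
python3 -m pendant '[[[0,0,0.01,0],[0,0,0.02,0],[0,0,0.02,0],[0,0,0.02,0]]]' | grep -E 'time|tcp|wrist'
python3 -m pendant '[[[0,0,-0.1,0],[0,0,-0.2,0],[0,0,-0.5,0],[0,0,-1,0],[0,0,-1,0]]]' >/dev/null
python3 -m pendant '[[[-0.4,0,0,0],[-0.8,0,0,0],[-1,0,0,0],[-1,0,0,0],[-1,0,0,0]]]'
python3 - <<'E'
from h import *
w,c=cap('wrist','w8.png');h=cv2.cvtColor(w,cv2.COLOR_RGB2HSV)
m=cv2.inRange(h[:,230:420],np.array((10,30,150)),np.array((28,140,255)));m[280:]=0
n,l,st,ce=cv2.connectedComponentsWithStats(m);i=1+np.argmax(st[1:,4]);print(st[i])
y,x=st[i,1]+st[i,3],230+st[i,0]+st[i,2]/2;print('bare end',ray(c,(x,y),.03))
E
```

```text
time_s: 22.05
tcp_pos: [0.4905, -0.3737, 0.1312]
wrist_force: [-4.8, 7.6, 26.2]
time_s: 23.05
tcp_pos: [0.4872, -0.2734, 0.2249]
ee_rot: [[0.03, -1.0, -0.001], [-1.0, -0.03, 0.0], [-0.0, 0.001, -1.0]]
wrist_force: [0.7, -0.5, 1.1]
gripper_width: 0.005
gripper_force: 0.0
[  27  148   62  120 6021]
bare end [ 0.51613307 -0.21746617  0.03      ]
```

Bottomed out: 26 N with no further travel, 6.3 mm below the first click. The board hasn't been touched since it was measured home, and the arm is clear, so I'm handing in.

```bash
python3 -c "
from station import r
print(r.finish_job())"
```

```text
the job is handed in; nothing more can be done
None
```

The job is handed in but returned no verdict: by my measurements the blue-ended board is home against the stop and let go, and the key was held at its first click for over 1.6 s, then pressed until it bottomed and released.

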